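Load the free bed of the mosaic settling table and start it

TASK

One bed of the settling table is free (it holds only a bare plywood board), the other is taken by a finished mosaic panel, which must be left alone. First lay the narrow mosaic strip gently, lengthways and tiles up, in the middle of the bare board, then set the handled float down flat and gently on the middle of the strip, in line with it. Then swing the main lever all the way over, away from the robot, and press the free bed's own start button (the one behind that bed, never the other) fully down and let it spring back, leaving strip, float and lever in place.

Things in the scene. Friction and masses are not known exactly. Their poses are not given: they have to be found in the camera images.
- shaker: Grey fixed settling table. Origin on the work surface below the midpoint between its beds; x points from robot side to its rear, y to its left. Body x -110 to +205 mm, y +-175, 55 mm high; two beds at x 0. Behind (x 115 to 200) a sloping console, its normal leaning 30 deg from vertical to the robot side, carries two start buttons and, between them, the main lever.
- visor_left (a point): Middle of the front edge (machine x 128 mm) of the clear splash visor over the left button, on its underside, 210 mm above the work surface. The visor is a level plate 110 mm wide (y), 83 mm deep (to the rear), 4 mm thick, on two thin posts behind. It covers the button from straight above; the line along the button's own axis is open.
- visor_right (a point): As visor_left, for the visor over the right button.
- bed_left (a point): Centre of the floor of the left bed (machine +y side), 55 mm above the work surface, axes as the machine's. Floor 180 (x) x 120 mm with lips 8 mm high and thick. Its button is start_left.
- bed_right (a point): Centre of the floor of the right bed (machine -y side), as bed_left. Its button is start_right.
- start_left (a joint): Travel of the left start button, behind the left bed: 0 up, 0.008 m fully down; springs back by itself. Starts to move at about 1.5 N, fully down takes 5 N.
- start_left_top (a point): Centre of the top of the left start button: grey round cap 44 mm across in a black housing 60 mm across, standing 12 mm clear of it; at machine x 143, y +102, height 136 mm. Its z axis points out of the button along its travel (30 degrees from vertical, to the robot side), y along the machine's y. Moves with the cap.
- start_right (a joint): As start_left, for the right start button behind the right bed.
- start_right_top (a point): As start_left_top, for the right start button, at machine y -102 mm.
- main_lever (a joint): Angle of the main lever: 0 leaning to the robot side (off), 1.0 rad leaning to the machine's rear (on); starts between 0 and 0.15. Stays where it is left; about 1 N at the tip moves it.
- main_lever_tip (a point): Centre of the ball (26 mm across, black) on the end of the main lever, a 10 mm steel rod whose pivot is 80 mm from the ball centre, at machine x 150, y 0, height 122 mm; swings in the machine's x-z plane, 0.5 rad either side of upright, so the ball travels 77 mm along machine +x and is about 192 mm high at either end.
- bare_board: Bare plywood board, 160 x 100 x 6 mm, fast in the free bed (either one), its long side along its x. Origin at the centre of its underside; its top is 6 mm above that.
- set_panel: Finished mosaic panel, plywood with pink, maroon and purple tiles, 160 x 100 x 10 mm, lying loose in the other bed. Origin at the centre of its underside.
- strip: Narrow mosaic strip, plywood bar topped with tiles, 150 mm (x) x 46 mm (y) x 20 mm high, about 0.25 kg, lying tiles up on the work surface to the left or the right of the machine. Origin at the centre of its underside.
- float: Tiler's float: flat black plate 110 mm (x) x 56 mm (y) x 18 mm with a wooden handle bar above it, about 0.5 kg. The bar lies along x: 84 mm long, 18 mm wide, from 44 to 64 mm above the underside, on two posts 30 mm either side of the middle. Stands on the work surface, across the machine from the strip. Origin at the centre of its underside.
Not all that is in view belongs to the job. Leave any blue look-alike of the float alone.

How it is judged:
On the way, in this order (a step that is already met when the one before it is completed fails the run):
1. the strip lies flat on the bare board and is let go (horizontal distance between strip and bare_board below 0.025 m and z of strip in the frame of bare_board between 0.003 and 0.009 m and angle between the x axis of strip and the x axis of bare_board, either way round below 0.25 rad and angle between strip's own z axis and vertical below 0.06 rad and linear speed of strip below 0.03 m/s and contact force between the fingers and strip below 0.3 N), for 0.2 s.
2. the float stands flat on the strip and is let go (horizontal distance between strip and bare_board below 0.025 m and z of strip in the frame of bare_board between 0.003 and 0.009 m and angle between the x axis of strip and the x axis of bare_board, either way round below 0.25 rad and angle between each of strip, float's own z axis and vertical below 0.06 rad and linear speed of each of strip, float below 0.03 m/s and horizontal distance between float and strip below 0.025 m and z of float in the frame of strip between 0.016 and 0.024 m and angle between the x axis of float and the x axis of strip, either way round below 0.25 rad and contact force between the fingers and float below 0.3 N), for 0.2 s.
3. the main lever is over to the rear (value of joint main_lever above 0.8 rad), for 0.1 s.
4. the free bed's start button is pressed fully down (((horizontal distance between bare_board and bed_left below 0.05 m and value of joint start_left above 0.0068 m) or (horizontal distance between bare_board and bed_right below 0.05 m and value of joint start_right above 0.0068 m)) and value of joint main_lever above 0.8 rad), for 0.1 s.
At the end, for the whole second after the job is handed in: The strip lies flat and at rest on the bare board (centre within 25 mm of the board's, in line within 0.25 rad), the float flat and at rest on the strip (centre within 25 mm, in line within 0.25 rad), the main lever beyond 0.8 rad, both start buttons sprung back up (within 1.5 mm) (horizontal distance between strip and bare_board below 0.025 m and z of strip in the frame of bare_board between 0.003 and 0.009 m and angle between the x axis of strip and the x axis of bare_board, either way round below 0.25 rad and angle between each of strip, float's own z axis and vertical below 0.06 rad and linear speed of each of strip, float below 0.03 m/s and horizontal distance between float and strip below 0.025 m and z of float in the frame of strip between 0.016 and 0.024 m and angle between the x axis of float and the x axis of strip, either way round below 0.25 rad and value of joint main_lever above 0.8 rad and value of joint each of start_left, start_right below 0.0015 m); the robot touches nothing.
It fails at once if the start button of the taken bed is pressed (beyond 4 mm) ((horizontal distance between set_panel and bed_left below 0.05 m and value of joint start_left above 0.004 m) or (horizontal distance between set_panel and bed_right below 0.05 m and value of joint start_right above 0.004 m)).
It fails at once if the finished panel in the other bed is shifted by more than 15 mm (distance of set_panel from where it was at the start of the episode above 0.015 m).
It fails at once if the strip or the float is dropped (falls loose faster than 0.7 m/s, about 25 mm) ((linear speed of strip above 0.7 m/s and contact force between the fingers and strip below 0.1 N) or (linear speed of float above 0.7 m/s and contact force between the fingers and float below 0.1 N)).
It also fails if it takes over 72 s, if anything falls off the work surface, if the arm or the gripper's body presses on something with over 40 N, if the wrist force passes 120 N, or if a joint passes its speed limit or range.

ROBOT

A 7-joint arm with a two-finger parallel gripper is mounted at the origin on the work surface. World frame = base frame: x ahead of the robot, y to its left, z up, the work surface at z = 0. Lengths are in m, angles in rad, forces in N, time in s.
With the tool pointing down it reaches from about 0.425 to 0.95 m from the base axis. Payload 4.7 kg.
Tool frame: the origin (TCP) lies at the very end of the fingers, on their centre line; the grasp point (between the pads) lies 19 mm behind it (robot.pinch_z is the distance from the TCP to the grasp point, in m); z points along the fingers, y is the line along which they close (so a half turn about z gives the same grasp; the last joint's range is limited). The gripper opens to 87 mm and grips with 3 to 60 N. Pads are 19 mm wide; open, the fingers measure 117 mm over their backs; the gripper's body (75 mm by 190 mm) begins 51 mm behind the grasp point.
Start: joints at [-1.344, 0.469, -0.049, 1.532, 0.024, 1.141, -0.082], TCP at [0.171, 0.653, 0.223] pointing down, gripper open.
Joint ranges: [-2.59, 2.59], [-0.33, 1.99], [-1.39, 1.29], [0.1, 2.45], [-1.04, 4.18], [0.21, 1.99], [-2.66, 2.66]. Speed limits (rad/s): [2.57, 2.57, 3.14, 3.14, 3.14, 3.14, 3.14].

INTERFACE

Orientations are given as a unit quaternion [x, y, z, w].
In Python, from plant import robot, optics, order gives the robot as it stands.
- The arm moves only by the tool servo_tool, never from a script. Its argument "motion" is a list of rows, each a list of 7 numbers: the shift along the world's x, y, z as a fraction of full scale, then the turn, a rotation vector about the world's x, y, z as a fraction of full scale, then the closure, from 0 (fully open) to 1 (shut). A call has 1 to 20 rows; each row is the pose to reach, as a shift and turn from the pose commanded when the call began; what a row does not reach only later rows make up. Full scale, the value 1, is 25 cm for a shift and 90 degrees for a turn. A row lasts 1/12 s, in which the tool goes at most 41.7 mm and 7.16 degrees, less where a joint would pass 70% of its speed; a pose out of reach is approached as far as the arm can. A call with a number of a shift or a turn outside -1 to 1 is refused whole. A call with a gripper value outside its range is refused whole. The fingers move at their own pace and stop on an object; "squeeze" is the grip in N (left out, the last holds). Time passes only in rows, so rows that repeat a pose let the fingers close. It gives the time, the measured TCP pose, the force, the opening and the grip force at its end, in the units of the state.
- robot.observe(): the state, without advancing time (a new reading comes with each control period).
- optics.get_image(name): name is "scene" or "side" or "wrist"; returns the picture (480x640x3 uint8, red, green, blue); there is no depth.
- optics.camera_info(name): a dict with "K" (3x3 intrinsics, pixels), "rvec" (rotation vector, rad) and "tvec" (3), from world to camera coordinates, as OpenCV has them. Camera axes: x right, y down, z forward; pixel columns grow to the right and rows downward; lengths in m; the calibration is good to about 2 mm. A picture is of the moment at which its call begins: read the wrist's pose just before it. camera_info takes no time and is no camera call; for the wrist camera it gives the pose at the moment of the call.
- order.hand_in(): hands the job in; it is judged then, once.
The state is a dict: "time_s": time; "joint_positions": joint angles; "qvel": joint speeds; "effort": joint torques, N m; "tcp_pos": TCP position; "ee_rot": TCP orientation; "ft_force": force on the tool from outside, world axes, zero at the start; "wrist_torque": the same for the moment, N m; "grip_width": opening from 0.0 (shut) to 1.0 (fully open); "grip_force": force on a finger pad.
Only numpy, scipy, OpenCV 4.12 (cv2) and the standard library are available. Lean on these libraries where they do the work, as an engineer would, in place of code of your own. Each camera call takes 0.05 s, during which the arm holds its last target. There are 200 camera calls.

## Working session

There is one attempt and no reset: what is moved stays moved. The work goes in short steps, Python scripts to look and compute and a tool call to move; the robot and the scene stay as the last step left them, time stands still between calls to the robot, and variables do not carry over. Pictures are saved under pics/ and viewed, at most 10 in all, crops included, and the job is handed in when it is done.

Besides the shell and the picture viewer there is one more tool, called after "Call:" as name([rows], argument=value, ...), one row to a line, values as JSON. servo_tool: Moves the arm, as the interface text tells. Shift numbers are shares of 25 cm and turn numbers shares of 90 degrees, none past 1 either way. Its arguments: {"type":"object","properties":{"motion":{"type":"array"},"squeeze":{"type":"number"}},"required":["motion"]}

```bash
mkdir -p pics; ls; python3 - <<'E'
from plant import robot, optics, order
import cv2
s=robot.observe(); print(s['time_s'],s['tcp_pos'],s['ee_rot'],s['grip_width'],robot.pinch_z)
for n in ("scene","side"):
    cv2.imwrite(f"pics/{n}0.png",optics.get_image(n)[:,:,::-1]); print(n,optics.camera_info(n))
E
```

```text
pics
0.0 [0.17060995 0.65245676 0.22149233] [ 1.27518335e-01  9.91835732e-01 -9.72663193e-04 -9.19451727e-05] 0.9985114871740192 0.0187
scene {'K': array([[558.26899355,   0.        , 316.17052817],
       [  0.        , 558.26899355, 234.75643757],
       [  0.        ,   0.        ,   1.        ]]), 'rvec': array([ 1.37215142,  1.90399866, -1.03417066]), 'tvec': array([ 0.23880106, -0.11742733,  1.69251481])}
side {'K': array([[539.49198442,   0.        , 313.70943829],
       [  0.        , 539.49198442, 242.95036622],
       [  0.        ,   0.        ,   1.        ]]), 'rvec': array([ 2.03901024, -0.54121385,  0.28653939]), 'tvec': array([-0.47489785,  0.19904961,  1.14561753])}
```

View pics/scene0.png

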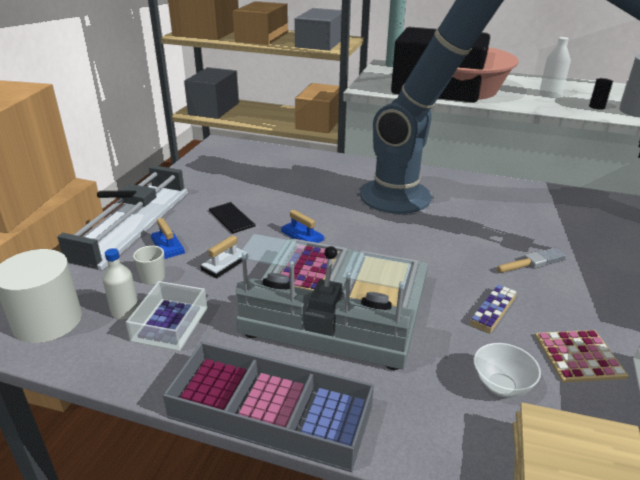

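View pics/side0.png

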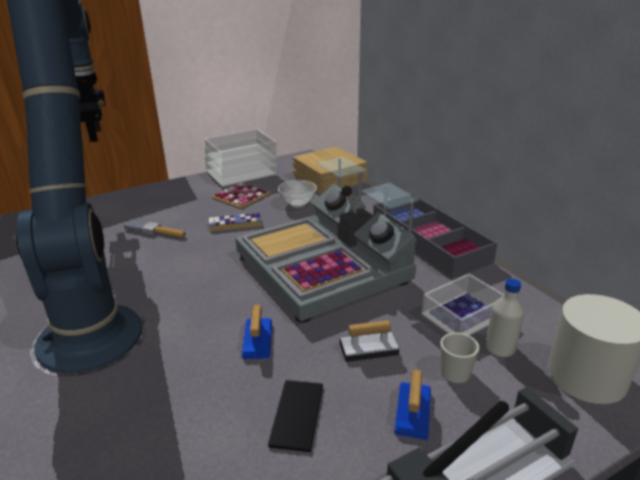

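The scene picture (camera faces the robot) shows these:
- The bare board is in the machine's left bed, around (380,275).
- The finished panel is in the right bed, around (310,265).
- The narrow strip is at (495,307).
- The black/white-plated float with a wooden handle is at (224,255).

Candidates:
- **Float:** (224,255) has a black plate. (302,228) and (165,238) are the blue look-alikes.
- **Strip:** (495,307) is narrow. (582,355) is a square panel, and the tray of blue tiles is at (168,318).

The side picture agrees: float (369,340), strip (236,221), board (290,240). I'll take close crops next.

```bash
cat > h.py <<'E'
import numpy as np, cv2
from plant import robot, optics, order
from scipy.optimize import least_squares
from scipy.spatial.transform import Rotation as R
def proj(n,P):
    c=optics.camera_info(n); return cv2.projectPoints(np.asarray(P,float).reshape(-1,1,3),c['rvec'],c['tvec'],c['K'],None)[0].reshape(-1,2)
def fit(obs,x0):
    """obs: list of (cam, local xyz, pixel); pose x,y,yaw with z=0"""
    def T(p,L): return R.from_euler('z',p[2]).apply(L)+[p[0],p[1],0]
    def res(p): return np.concatenate([(proj(n,T(p,np.array(L)))-np.array(u)).ravel() for n,L,u in obs])
    r=least_squares(res,x0); return r.x,np.round(r.fun,1)
def ray(n,u,z):
    c=optics.camera_info(n); Rm=cv2.Rodrigues(c['rvec'])[0]; C=-Rm.T@c['tvec']
    d=Rm.T@np.linalg.inv(c['K'])@[u[0],u[1],1]; return C+d*(z-C[2])/d[2]
E
python3 - <<'E'
import cv2,numpy as np
def crop(n,x,y,w,h,W,H):
    im=cv2.imread(f'pics/{n}0.png')[y:y+h,x:x+w]; im=cv2.resize(im,(W,H),interpolation=cv2.INTER_CUBIC)
    k=W/w
    for i in range(0,w,10): cv2.line(im,(int(i*k),0),(int(i*k),8 if (x+i)%50 else 20),(0,255,0),1)
    for i in range(0,h,10): cv2.line(im,(0,int(i*k)),(8 if (y+i)%50 else 20,int(i*k)),(0,255,0),1)
    cv2.putText(im,f'{n} {x},{y} x{k:.1f}',(30,H-8),0,.45,(0,255,0),1); return im
a=np.vstack([np.hstack([crop('scene',190,230,80,60,400,300),crop('scene',460,275,80,60,400,300)]),np.hstack([crop('side',330,305,80,60,400,300),crop('side',195,195,80,60,400,300)])])
cv2.imwrite('pics/m1.png',a)
b=np.vstack([crop('scene',230,220,210,80,800,304),crop('side',230,210,190,70,800,294)])
cv2.imwrite('pics/m2.png',b)
E
```

```text
(no output)
```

View pics/m1.png

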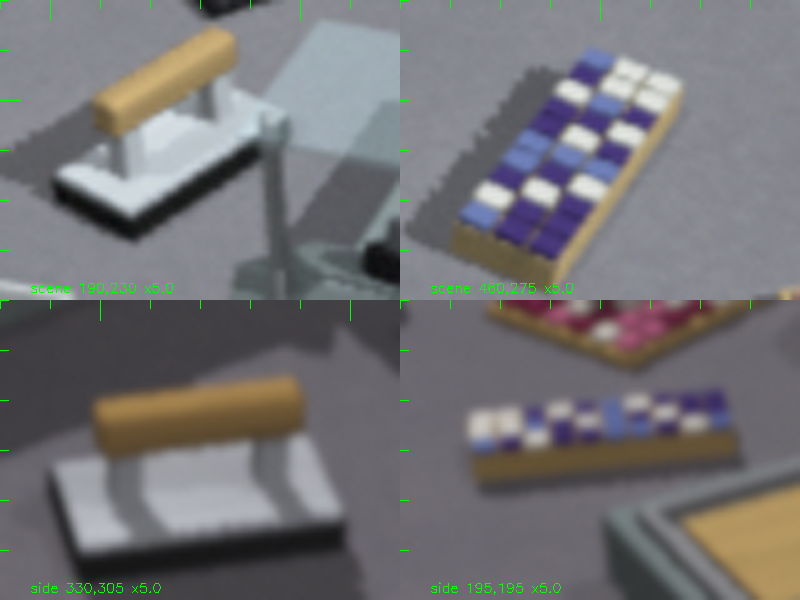

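View pics/m2.png

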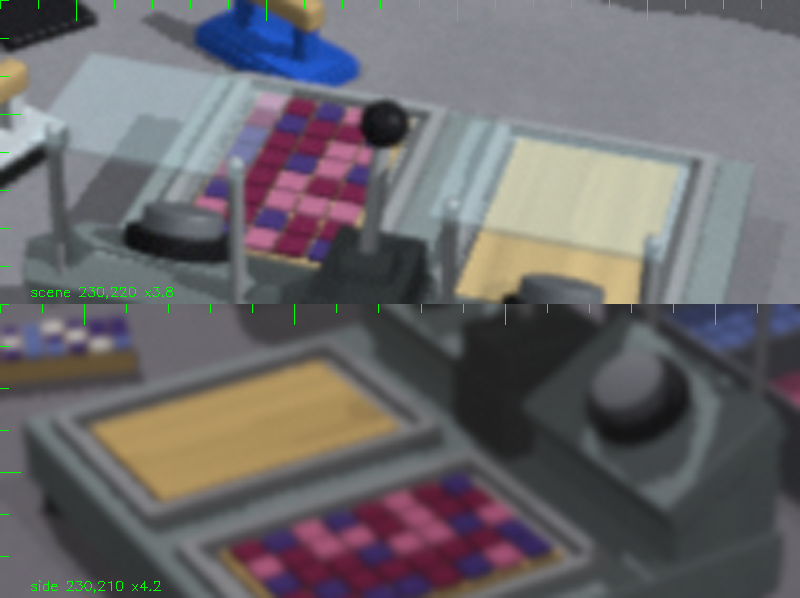

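The crops confirm the picks. The float has a black-edged plate, light from glare on top, and a wooden bar. The strip is narrow with blue and white tiles. The left bed holds plain wood. I read the corners off these crops for the fits.

```bash
cat > m.py <<'E'
from h import *
fl=[('scene',(.055,.028,0),(216.6,278)),('scene',(.055,-.028,0),(201,269)),('scene',(.055,.028,.018),(216.6,273)),('scene',(.055,-.028,.018),(201,265)),
('side',(-.055,.028,.018),(340.4,337.4)),('side',(.055,.028,.018),(391.6,332)),('side',(.055,-.028,.018),(399,349)),('side',(-.055,-.028,.018),(346,355.6)),('side',(.055,-.028,0),(399,354)),('side',(-.055,-.028,0),(346.4,360))]
st=[('scene',(.075,-.023,0),(471,325)),('scene',(.075,.023,0),(490.6,331)),('scene',(.075,-.023,.02),(472,319.4)),('scene',(.075,.023,.02),(490,326.6)),('scene',(-.075,.023,.02),(516.6,291)),('scene',(-.075,-.023,.02),(497.6,285)),
('side',(-.075,-.023,0),(211,232.6)),('side',(.075,-.023,0),(262.6,227)),('side',(-.075,-.023,.02),(209.6,224.6)),('side',(.075,-.023,.02),(261.6,221)),('side',(-.075,.023,.02),(209,217.4)),('side',(.075,.023,.02),(259.4,213))]
bd=[('side',(-.08,.05,.061),(251.9,239.9)),('side',(.08,.05,.061),(306,223.3)),('side',(.08,-.05,.061),(325,238.3)),('side',(-.08,-.05,.061),(269.2,257.3)),
('scene',(-.08,-.05,.061),(365.2,255.4)),('scene',(-.08,.05,.061),(411.1,262.5)),('scene',(.08,-.05,.061),(349.4,296))]
for n,o in (('float',fl),('strip',st),('board',bd)):
    p,r=fit(o,[.6,0,0]); print(n,p.round(4),np.degrees(p[2]).round(1)); print(r)
mc=[('scene',(.143,-.102,.136),(278.6,277.2)),('scene',(.143,.102,.136),(377,296)),('side',(.143,-.102,.136),(379.2,229.2))]
pm=None
def res(q):
    rot=R.from_euler('z',q[2]); out=[]
    for n,L,u in mc: out.append((proj(n,rot.apply(L)+[q[0],q[1],0])[0]-u))
    a=q[4]-.5; L=(.150+.08*np.sin(a),0,.122+.08*np.cos(a)); out.append(proj('scene',rot.apply(L)+[q[0],q[1],0])[0]-(330.8,252.3))
    for n,L,u in bd: out.append(proj(n,rot.apply(np.array(L)+[0,q[3],0])+[q[0],q[1],0])[0]-u)
    return np.concatenate(out)
r=least_squares(res,[.6,0,0,.08,.05]); print('machine x,y,yaw,bedy,lever',r.x.round(4),r.fun.round(1))
c=optics.camera_info('side');print('sidecam',-cv2.Rodrigues(c['rvec'])[0].T@c['tvec'])
E
python3 m.py
```

```text
float [ 0.4873 -0.3306 -0.3395] -19.5
[-0.2  1.  -0.6  1.4 -0.8 -0.  -1.4 -0.5 -1.1 -0.7 -0.3 -1.8  0.5 -1.
 -0.7 -0.5 -0.   0.9 -1.2  2. ]
strip [ 0.457   0.3133 -0.3174] -18.2
[-1.6  0.2 -0.8  3.  -1.2 -1.3  1.5  0.3 -0.2  0.2 -0.7 -1.2 -1.4 -1.7
 -0.7 -1.6 -0.8  0.2 -0.1 -1.8 -0.6  0.1  0.4 -0.8]
board [0.5042 0.0625 0.0174] 1.0
[-1.1 -1.2 -0.5 -0.3 -0.1  0.4 -1.2 -1.2  0.7  0.6 -3.   1.1 -0.3  0.9]
machine x,y,yaw,bedy,lever [ 0.5083 -0.0208  0.0277  0.0841  0.0743] [-0.6 -2.3  0.6 -2.3 -0.4 -1.8  0.   0.1 -0.6 -1.3 -0.4 -0.7  0.3 -0.1
 -0.3 -1.4  0.4  1.1 -3.1  1.4  0.1  1.7]
sidecam [-0.00671089 -1.01603293  0.73839035]
```

Sizes and heights fit to about 2 px (2–3 mm). The machine is at (0.507,-0.021) with a yaw of about 1.3°. I'm moving towards the strip now.

Call:
servo_tool([
  [1, -1, 0, 0, 0, -0.039, 0],
  [1, -1, 0, 0, 0, -0.039, 0],
  [1, -1, 0, 0, 0, -0.039, 0],
  [1, -1, 0, 0, 0, -0.039, 0],
  [1, -1, 0, 0, 0, -0.039, 0],
  [1, -1, 0, 0, 0, -0.039, 0],
  [1, -1, 0, 0, 0, -0.039, 0],
  [1, -1, 0, 0, 0, -0.039, 0],
  [1, -1, 0, 0, 0, -0.039, 0],
  [1, -1, 0, 0, 0, -0.039, 0],
], squeeze=15)

```text
time_s: 0.93
tcp_pos: [0.4258, 0.3971, 0.2224]
ee_rot: [0.163, 0.987, -0.001, 0.001]
ft_force: [-0.3, -0.5, -0.1]
grip_width: 0.997
grip_force: 0.0
```

Call:
servo_tool([
  [0.13, -0.34, -0.35, 0, 0, 0, 0],
  [0.13, -0.34, -0.35, 0, 0, 0, 0],
  [0.13, -0.34, -0.35, 0, 0, 0, 0],
  [0.13, -0.34, -0.35, 0, 0, 0, 0],
  [0.13, -0.34, -0.35, 0, 0, 0, 0],
  [0.13, -0.34, -0.35, 0, 0, 0, 0],
])

```text
time_s: 1.43
tcp_pos: [0.4528, 0.3193, 0.1351]
ee_rot: [0.157, 0.988, 0.0, -0.0]
ft_force: [-0.5, 0.4, 0.3]
grip_width: 0.999
grip_force: 0.0
```

```bash
python3 - <<'E'
from h import *
s=robot.observe(); print(s['tcp_pos'],s['ee_rot'])
ci=optics.camera_info('wrist'); im=optics.get_image('wrist')[:,:,::-1].copy()
np.savez('w1.npz',**ci); cv2.imwrite('pics/w1.png',im)
E
```

```text
[0.45283227 0.31927332 0.13513638] [ 1.57445375e-01  9.87527570e-01  4.21849703e-04 -2.74386784e-04]
```

View pics/w1.png

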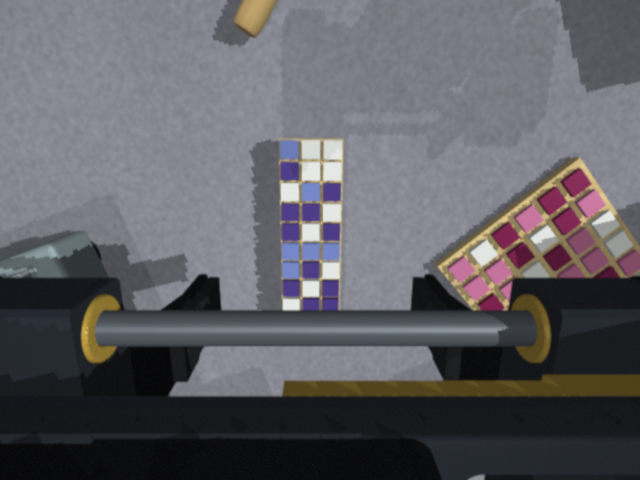

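The wrist view shows the strip between the fingers, upright in the image, with its top end at (280,139)–(343,139). I'll convert those corners to positions.

```bash
python3 - <<'E'
from h import *
ci=dict(np.load('w1.npz')); Rm=cv2.Rodrigues(ci['rvec'])[0]; C=-Rm.T@ci['tvec']
def wr(u,z):
    d=Rm.T@np.linalg.inv(ci['K'])@[u[0],u[1],1]; return C+d*(z-C[2])/d[2]
P=[wr(u,.02) for u in ((280,139),(343,139),(281.5,305),(341.5,305))]
for p in P: print(p.round(4))
print(np.linalg.norm(P[0]-P[1]))
a=(P[2]+P[3])/2; b=(P[0]+P[1])/2; d=(a-b)/np.linalg.norm(a-b); print('dir',np.degrees(np.arctan2(d[1],d[0])),'centre',b+.075*d)
s=robot.observe();print(s['time_s'],s['tcp_pos'],R.from_quat(s['ee_rot']).as_matrix()[:,1])
E
```

```text
[0.38   0.3173 0.02  ]
[0.3937 0.3592 0.02  ]
[0.4993 0.2763 0.02  ]
[0.514  0.3211 0.02  ]
0.0441247309232111
dir -18.258861364365142 centre [0.45805179 0.31476625 0.02      ]
1.4833 [0.45299191 0.32012806 0.1357451 ] [0.30977114 0.95080897 0.00203694]
```

Call:
servo_tool([
  [0.02, -0.02, -0.12, 0, 0, 0, 0],
  [0.02, -0.02, -0.24, 0, 0, 0, 0],
  [0.02, -0.02, -0.36, 0, 0, 0, 0],
  [0.02, -0.02, -0.44, 0, 0, 0, 0],
  [0.02, -0.02, -0.49, 0, 0, 0, 0],
  [0.02, -0.02, -0.51, 0, 0, 0, 0],
  [0.02, -0.02, -0.51, 0, 0, 0, 0],
  [0.02, -0.02, -0.51, 0, 0, 0, 1],
  [0.02, -0.02, -0.51, 0, 0, 0, 1],
  [0.02, -0.02, -0.51, 0, 0, 0, 1],
  [0.02, -0.02, -0.51, 0, 0, 0, 1],
  [0.02, -0.02, -0.51, 0, 0, 0, 1],
  [0.02, -0.02, -0.51, 0, 0, 0, 1],
  [0.02, -0.02, -0.51, 0, 0, 0, 1],
  [0.02, -0.02, -0.51, 0, 0, 0, 1],
], squeeze=15)

```text
time_s: 2.73
tcp_pos: [0.4583, 0.3132, 0.0078]
ee_rot: [0.158, 0.987, 0.0, 0.0]
ft_force: [-0.3, 0.1, 1.6]
grip_width: 0.528
grip_force: 15.0
```

Call:
servo_tool([
  [0, 0, 0.08, 0, 0, 0, 1],
  [0, 0, 0.2, 0, 0, 0, 1],
  [0, 0, 0.34, 0, 0, 0, 1],
  [0, 0, 0.46, 0, 0, 0, 1],
  [0.02, -0.1, 0.48, 0, 0, 0.03, 1],
  [0.05, -0.22, 0.48, 0, 0, 0.06, 1],
  [0.08, -0.36, 0.48, 0, 0, 0.1, 1],
  [0.1, -0.5, 0.48, 0, 0, 0.14, 1],
  [0.13, -0.64, 0.48, 0, 0, 0.17, 1],
  [0.15, -0.76, 0.48, 0, 0, 0.2, 1],
  [0.17, -0.86, 0.48, 0, 0, 0.216, 1],
  [0.18, -0.93, 0.48, 0, 0, 0.216, 1],
  [0.185, -0.97, 0.48, 0, 0, 0.216, 1],
  [0.188, -0.99, 0.48, 0, 0, 0.216, 1],
  [0.188, -1, 0.48, 0, 0, 0.216, 1],
  [0.188, -1, 0.48, 0, 0, 0.216, 1],
])

```text
time_s: 4.07
tcp_pos: [0.5049, 0.0638, 0.1273]
ee_rot: [-0.012, 1.0, 0.0, -0.0]
ft_force: [0.3, -0.3, -3.7]
grip_width: 0.528
grip_force: 15.0
```

```bash
python3 - <<'E'
from h import *
s=robot.observe(); print(s['time_s'],s['tcp_pos'],R.from_quat(s['ee_rot']).as_matrix()[:,1],s['ft_force'],s['grip_force'],s['grip_width'])
ci=optics.camera_info('wrist'); im=optics.get_image('wrist')[:,:,::-1].copy()
np.savez('w2.npz',**ci); cv2.imwrite('pics/w2.png',im)
E
```

```text
4.0667 [0.50489746 0.06376014 0.12733931] [-2.30926756e-02  9.99733253e-01  3.87585639e-04] [ 0.27657334 -0.32696642 -3.71878703] 14.996979832649231 0.5281766376708135
```

View pics/w2.png

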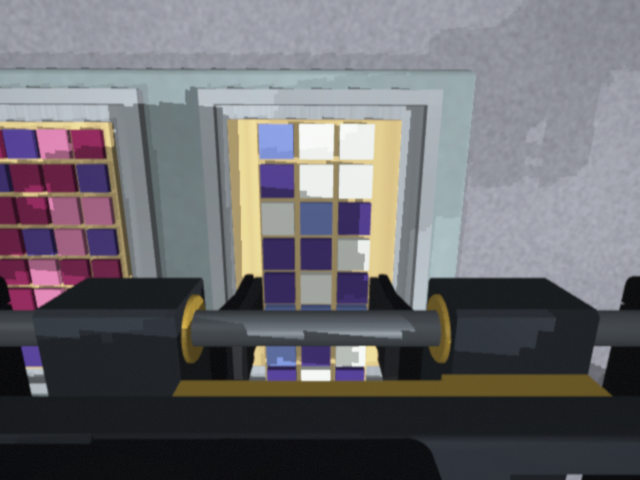

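The wrist view shows the strip above the bare board. The board's near-end corners are at about (228,121) and (401,121), and the strip sits centrally between them.

```bash
python3 - <<'E'
from h import *
ci=dict(np.load('w2.npz')); Rm=cv2.Rodrigues(ci['rvec'])[0]; C=-Rm.T@ci['tvec']
def wr(u,z):
    d=Rm.T@np.linalg.inv(ci['K'])@[u[0],u[1],1]; return C+d*(z-C[2])/d[2]
for u,z in (((228,121),.061),((401,121),.061),((233,260),.061),((397,260),.061),((257,122),.14),((375,124),.14),((262,280),.14),((369,280),.14)): print(u,wr(u,z).round(4))
E
```

```text
(228, 121) [0.4272 0.0122 0.061 ]
(401, 121) [0.4249 0.1109 0.061 ]
(233, 260) [0.5106 0.0124 0.061 ]
(397, 260) [0.5082 0.1152 0.061 ]
(257, 122) [0.4298 0.0403 0.14  ]
(375, 124) [0.4295 0.0845 0.14  ]
(262, 280) [0.4928 0.0414 0.14  ]
(369, 280) [0.4918 0.086  0.14  ]
```

Call:
servo_tool([
  [0, 0, -0.07, 0, 0, 0, 1],
  [0, 0, -0.13, 0, 0, 0, 1],
  [0, 0, -0.18, 0, 0, 0, 1],
  [0, 0, -0.205, 0, 0, 0, 1],
  [0, 0, -0.218, 0, 0, 0, 1],
  [0, 0, -0.226, 0, 0, 0, 1],
  [0, 0, -0.23, 0, 0, 0, 1],
  [0, 0, -0.232, 0, 0, 0, 1],
  [0, 0, -0.232, 0, 0, 0, 1],
])

```text
time_s: 4.87
tcp_pos: [0.5056, 0.0632, 0.0701]
ee_rot: [-0.011, 1.0, 0.0, 0.0]
ft_force: [0.5, -0.9, -4.3]
grip_width: 0.526
grip_force: 15.0
```

Call:
servo_tool([
  [0, 0, -0.003, 0, 0, 0, 1],
  [0, 0, -0.006, 0, 0, 0, 1],
  [0, 0, -0.006, 0, 0, 0, 1],
])

```text
time_s: 5.12
tcp_pos: [0.5056, 0.0631, 0.0687]
ee_rot: [-0.011, 1.0, 0.0, 0.0]
ft_force: [-1.0, -0.2, 1.8]
grip_width: 0.53
grip_force: 15.0
```

Call:
servo_tool([
  [0, 0, 0, 0, 0, 0, 0.2],
  [0, 0, 0, 0, 0, 0, 0.2],
  [0, 0, 0, 0, 0, 0, 0.2],
  [0, 0, 0, 0, 0, 0, 0.2],
  [0, 0, 0.05, 0, 0, 0, 0.2],
  [0, 0, 0.2, 0, 0, 0, 0.2],
  [0, 0, 0.4, 0, 0, 0, 0.2],
  [0, 0, 0.55, 0, 0, 0, 0.2],
  [0, 0, 0.6, 0, 0, 0, 0.2],
])

```text
time_s: 5.87
tcp_pos: [0.5079, 0.0634, 0.2237]
ee_rot: [-0.011, 1.0, 0.001, 0.004]
ft_force: [0.5, 0.1, -0.9]
grip_width: 0.799
grip_force: 0.0
```

Call:
servo_tool([
  [0, -0.1, 0, 0, 0, -0.03, 0.2],
  [-0.01, -0.25, 0, 0, 0, -0.08, 0.2],
  [-0.02, -0.4, 0, 0, 0, -0.13, 0.2],
  [-0.03, -0.55, 0, 0, 0, -0.18, 0.2],
  [-0.05, -0.7, 0, 0, 0, -0.22, 0.2],
  [-0.06, -0.85, 0, 0, 0, -0.23, 0.2],
  [-0.08, -1, 0, 0, 0, -0.23, 0.2],
])

```text
time_s: 6.45
tcp_pos: [0.485, -0.1885, 0.2182]
ee_rot: [0.169, 0.986, 0.0, 0.0]
ft_force: [0.5, 0.6, 0.6]
grip_width: 0.8
grip_force: 0.0
```

Call:
servo_tool([
  [0, -0.15, 0, 0, 0, 0, 0.2],
  [0, -0.3, 0, 0, 0, 0, 0.2],
  [0, -0.42, -0.05, 0, 0, 0, 0.2],
  [0, -0.52, -0.1, 0, 0, 0, 0.2],
  [0, -0.57, -0.15, 0, 0, 0, 0.2],
  [0, -0.57, -0.2, 0, 0, 0, 0.2],
  [0, -0.57, -0.2, 0, 0, 0, 0.2],
])

```text
time_s: 7.03
tcp_pos: [0.4833, -0.3296, 0.1654]
ee_rot: [0.17, 0.985, 0.001, -0.003]
ft_force: [0.2, 0.8, -0.6]
grip_width: 0.802
grip_force: 0.0
```

```bash
python3 - <<'E'
from h import *
s=robot.observe(); print(s['time_s'],s['tcp_pos'],R.from_quat(s['ee_rot']).as_matrix()[:,1],s['ft_force'],s['grip_force'],s['grip_width'])
ci=optics.camera_info('wrist'); im=optics.get_image('wrist')[:,:,::-1].copy()
np.savez('w3.npz',**ci); cv2.imwrite('pics/w3.png',im)
E
```

```text
7.0333 [ 0.48333325 -0.3295717   0.1653877 ] [3.34642103e-01 9.42345208e-01 4.14845469e-04] [ 0.20409175  0.79529768 -0.56180767] 0.0 0.8018650643373748
```

View pics/w3.png

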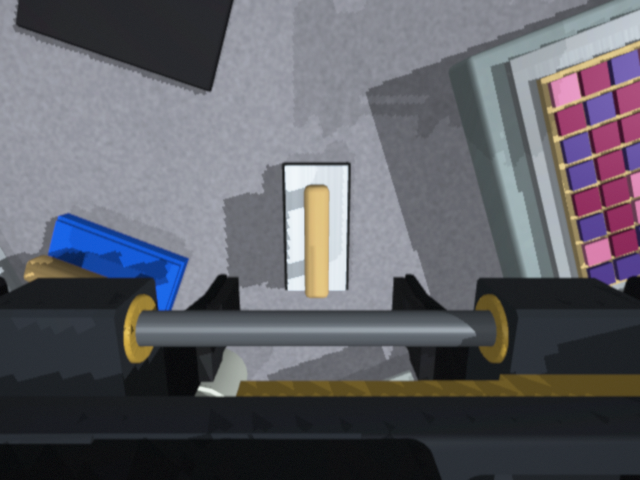

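The wrist view shows the black-rimmed float, aligned with the gripper. Its plate corners are (284,164), (350,164), (286,290) and (348,290), and the bar runs from (317,186) to (317,297). The blue look-alike is off to the left at (110,260).

```bash
python3 - <<'E'
from h import *
ci=dict(np.load('w3.npz')); Rm=cv2.Rodrigues(ci['rvec'])[0]; C=-Rm.T@ci['tvec']
def wr(u,z):
    d=Rm.T@np.linalg.inv(ci['K'])@[u[0],u[1],1]; return C+d*(z-C[2])/d[2]
P=[wr(u,.018) for u in ((284,164),(350,164),(286,290),(348,290))]
Q=[wr(u,.064) for u in ((316.7,186),(317,297))]
print(np.mean(P,0),np.mean(Q,0),[np.linalg.norm(P[0]-P[1]),np.linalg.norm(P[0]-P[2]),np.linalg.norm(Q[0]-Q[1])])
d=P[2]+P[3]-P[0]-P[1];print(np.degrees(np.arctan2(d[1],d[0]))); d=Q[1]-Q[0];print(np.degrees(np.arctan2(d[1],d[0])))
E
```

```text
[ 0.4874426  -0.32937932  0.018     ] [ 0.48668025 -0.32941566  0.064     ] [np.float64(0.052486072260365266), np.float64(0.10736288825230393), np.float64(0.08214250090832298)]
-19.48111394824122
-19.3373331545121
```

Call:
servo_tool([
  [0.014, 0, -0.12, 0, 0, 0, 0.2],
  [0.014, 0, -0.25, 0, 0, 0, 0.2],
  [0.014, 0, -0.37, 0, 0, 0, 0.2],
  [0.014, 0, -0.45, 0, 0, 0, 0.2],
  [0.014, 0, -0.5, 0, 0, 0, 0.2],
  [0.014, 0, -0.514, 0, 0, 0, 0.2],
  [0.014, 0, -0.514, 0, 0, 0, 0.2],
  [0.014, 0, -0.514, 0, 0, 0, 1],
  [0.014, 0, -0.514, 0, 0, 0, 1],
  [0.014, 0, -0.514, 0, 0, 0, 1],
  [0.014, 0, -0.514, 0, 0, 0, 1],
  [0.014, 0, -0.514, 0, 0, 0, 1],
  [0.014, 0, -0.514, 0, 0, 0, 1],
  [0.014, 0, -0.514, 0, 0, 0, 1],
  [0.014, 0, -0.514, 0, 0, 0, 1],
  [0.014, 0, -0.514, 0, 0, 0, 1],
  [0.014, 0, -0.514, 0, 0, 0, 1],
], squeeze=25)

```text
time_s: 8.5
tcp_pos: [0.4886, -0.33, 0.0396]
ee_rot: [0.169, 0.986, -0.0, 0.0]
ft_force: [-0.9, -0.6, 0.1]
grip_width: 0.204
grip_force: 25.0
```

Call:
servo_tool([
  [0, 0, 0.06, 0, 0, 0, 1],
  [0, 0, 0.16, 0, 0, 0, 1],
  [0, 0, 0.3, 0, 0, 0, 1],
  [0, 0, 0.44, 0, 0, 0, 1],
  [0, 0.03, 0.54, 0, 0, 0.01, 1],
  [0.01, 0.1, 0.6, 0, 0, 0.03, 1],
  [0.02, 0.2, 0.6, 0, 0, 0.06, 1],
  [0.03, 0.32, 0.6, 0, 0, 0.09, 1],
  [0.04, 0.44, 0.6, 0, 0, 0.12, 1],
  [0.05, 0.56, 0.6, 0, 0, 0.15, 1],
  [0.06, 0.68, 0.6, 0, 0, 0.18, 1],
  [0.07, 0.8, 0.6, 0, 0, 0.21, 1],
  [0.07, 0.9, 0.6, 0, 0, 0.23, 1],
  [0.07, 1, 0.6, 0, 0, 0.23, 1],
])

```text
time_s: 9.67
tcp_pos: [0.5048, -0.0775, 0.1883]
ee_rot: [-0.012, 1.0, 0.0, -0.002]
ft_force: [0.1, -0.0, -5.6]
grip_width: 0.206
grip_force: 25.0
```

Call:
servo_tool([
  [0, 0.12, 0, 0, 0, 0, 1],
  [0, 0.24, 0, 0, 0, 0, 1],
  [0, 0.36, 0, 0, 0, 0, 1],
  [0, 0.46, 0, 0, 0, 0, 1],
  [0, 0.52, 0, 0, 0, 0, 1],
  [0, 0.55, 0, 0, 0, 0, 1],
  [0, 0.57, 0, 0, 0, 0, 1],
  [0, 0.57, 0, 0, 0, 0, 1],
  [0, 0.57, 0, 0, 0, 0, 1],
])

```text
time_s: 10.42
tcp_pos: [0.5059, 0.0617, 0.1891]
ee_rot: [-0.01, 1.0, -0.0, -0.001]
ft_force: [-0.1, -0.3, -4.9]
grip_width: 0.205
grip_force: 25.0
```

```bash
python3 - <<'E'
from h import *
s=robot.observe(); print(s['time_s'],s['tcp_pos'],R.from_quat(s['ee_rot']).as_matrix()[:,1],s['ft_force'],s['grip_force'],s['grip_width'])
ci=optics.camera_info('wrist'); im=optics.get_image('wrist')[:,:,::-1].copy()
np.savez('w4.npz',**ci); cv2.imwrite('pics/w4.png',im)
E
```

```text
10.4167 [0.50593239 0.06168634 0.189131  ] [-2.08233852e-02  9.99782720e-01 -9.48185705e-04] [-0.13749267 -0.32772295 -4.87688803] 24.99788569752127 0.20493811571956616
```

View pics/w4.png

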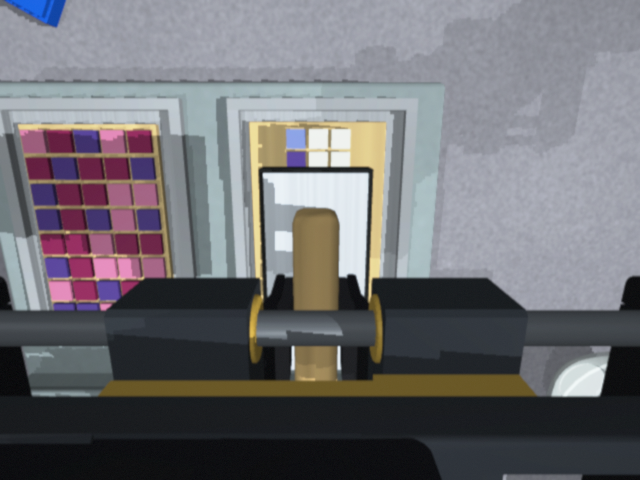

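The float hangs level and centred over the strip: the float plate spans columns 260–372 and the strip 286–351. I'm lowering it.

Call:
servo_tool([
  [0, 0.005, -0.07, 0, 0, 0, 1],
  [0, 0.005, -0.14, 0, 0, 0, 1],
  [0, 0.005, -0.2, 0, 0, 0, 1],
  [0, 0.005, -0.235, 0, 0, 0, 1],
  [0, 0.005, -0.252, 0, 0, 0, 1],
  [0, 0.005, -0.26, 0, 0, 0, 1],
  [0, 0.005, -0.264, 0, 0, 0, 1],
  [0, 0.005, -0.264, 0, 0, 0, 1],
])

```text
time_s: 11.13
tcp_pos: [0.5068, 0.0642, 0.1241]
ee_rot: [-0.011, 1.0, 0.0, 0.001]
ft_force: [0.2, -0.8, -5.6]
grip_width: 0.204
grip_force: 25.0
```

Call:
servo_tool([
  [0, 0, -0.004, 0, 0, 0, 1],
  [0, 0, -0.006, 0, 0, 0, 1],
  [0, 0, -0.006, 0, 0, 0, 1],
])

```text
time_s: 11.38
tcp_pos: [0.5064, 0.0644, 0.1224]
ee_rot: [-0.011, 1.0, 0.0, 0.0]
ft_force: [-0.4, 0.3, -5.8]
grip_width: 0.2
grip_force: 25.0
```

Call:
servo_tool([
  [0, 0, -0.003, 0, 0, 0, 1],
  [0, 0, -0.006, 0, 0, 0, 1],
  [0, 0, -0.006, 0, 0, 0, 1],
])

```text
time_s: 11.63
tcp_pos: [0.5063, 0.0644, 0.1206]
ee_rot: [-0.011, 1.0, 0.0, 0.0]
ft_force: [-0.0, 0.7, -5.6]
grip_width: 0.204
grip_force: 25.0
```

Call:
servo_tool([
  [0, 0, -0.002, 0, 0, 0, 1],
  [0, 0, -0.004, 0, 0, 0, 1],
  [0, 0, -0.004, 0, 0, 0, 1],
])

```text
time_s: 11.88
tcp_pos: [0.5063, 0.0643, 0.1205]
ee_rot: [-0.011, 1.0, 0.0, 0.0]
ft_force: [-3.1, -0.4, 4.4]
grip_width: 0.2
grip_force: 25.0
```

Call:
servo_tool([
  [0, 0, 0, 0, 0, 0, 0.4],
  [0, 0, 0, 0, 0, 0, 0.4],
  [0, 0, 0, 0, 0, 0, 0.4],
  [0, 0, 0, 0, 0, 0, 0.4],
  [0, 0, 0, 0, 0, 0, 0.4],
  [0, 0, 0.05, 0, 0, 0, 0.4],
  [0, 0, 0.2, 0, 0, 0, 0.4],
  [0, 0, 0.35, 0, 0, 0, 0.4],
  [0, 0, 0.5, 0, 0, 0, 0.4],
  [0, 0, 0.6, 0, 0, 0, 0.4],
  [0, 0, 0.6, 0, 0, 0, 0.4],
])

```text
time_s: 12.8
tcp_pos: [0.5097, 0.0648, 0.2756]
ee_rot: [-0.011, 1.0, 0.001, 0.006]
ft_force: [0.4, 0.1, 0.0]
grip_width: 0.601
grip_force: 0.0
```

```bash
python3 - <<'E'
from h import *
s=robot.observe(); print(s['time_s'],s['tcp_pos'],s['grip_width'])
a=optics.get_image('scene')[220:320,230:440,::-1];b=optics.get_image('side')[150:270,230:420,::-1]
cv2.imwrite('pics/m3.png',np.vstack([cv2.resize(a,(630,300),interpolation=2),cv2.resize(b,(475,300),interpolation=2)[:, :].copy() if 0 else cv2.copyMakeBorder(cv2.resize(b,(475,300),interpolation=2),0,0,0,155,0)]))
# predicted pixels of float plate top corners, machine yaw 1.2deg
rot=R.from_euler('z',.021)
for n in('scene','side'):
    print(n,proj(n,[rot.apply((sx*.055,sy*.028,.018))+[.506,.0635,.081] for sx in(-1,1) for sy in(-1,1)]).round(0).tolist())
E
```

```text
12.8 [0.50965397 0.06483919 0.2756095 ] 0.6007836195974487
scene [[374.0, 250.0], [398.0, 255.0], [363.0, 278.0], [389.0, 283.0]]
side [[273.0, 236.0], [263.0, 226.0], [312.0, 224.0], [301.0, 215.0]]
```

View pics/m3.png

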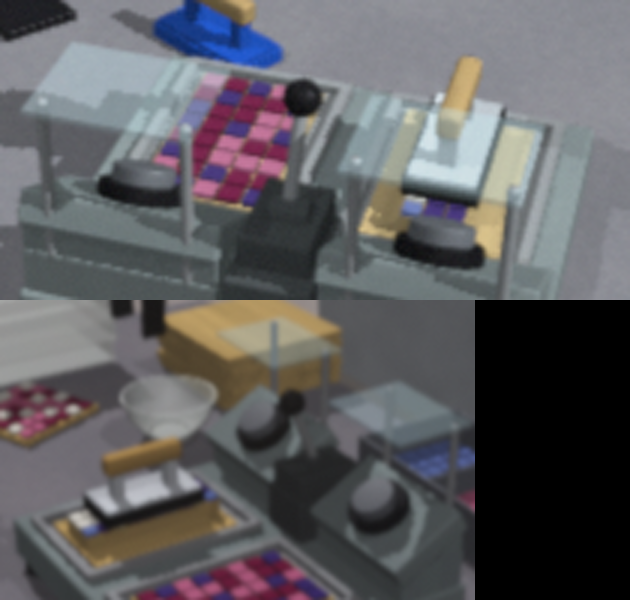

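The float stands flat on the strip, centred, with the panel undisturbed. The ball is at about (331,252.7) in scene and (346.4,190.8) in side; the left cap is at about (377.7,297.7) and (334.5,197.5). I'll triangulate both.

```bash
python3 - <<'E'
from h import *
def tri(us,ud):
    f=lambda p:np.r_[proj('scene',p)[0]-us,proj('side',p)[0]-ud]
    r=least_squares(f,[.6,0,.15]); return r.x.round(4),r.fun.round(1)
print('ball',tri((331,252.7),(346.4,190.8))); print('L cap',tri((377.7,297.7),(334.5,197.5))); print('R cap',tri((277.7,278),(379.2,227.2)))
rot=R.from_euler('z',.021); m=np.array([.5075,-.0208,0])
for n,L in(('ball0',(.1137,0,.193)),('ball1',(.188,0,.192)),('L',(.143,.102,.136)),('R',(.143,-.102,.136)),('visL',(.128,.102,.21))): print(n,(rot.apply(L)+m).round(4))
s=robot.observe();print(s['time_s'],s['tcp_pos'])
E
```

```text
ball (array([ 0.628 , -0.0167,  0.1958]), array([-0.1,  0.1, -0.1, -0.1]))
L cap (array([0.6553, 0.0864, 0.1308]), array([-0.4,  0.4, -0.6, -0.5]))
R cap (array([ 0.6589, -0.1164,  0.133 ]), array([ 0.6, -0.3,  0.7,  0.4]))
ball0 [ 0.6212 -0.0184  0.193 ]
ball1 [ 0.6955 -0.0169  0.192 ]
L [0.6483 0.0842 0.136 ]
R [ 0.6526 -0.1198  0.136 ]
visL [0.6333 0.0839 0.21  ]
12.9 [0.50664543 0.06440148 0.27036651]
```

Call:
servo_tool([
  [0.06, -0.08, 0, 0, 0, 0, 1],
  [0.12, -0.16, 0, 0, 0, 0, 1],
  [0.18, -0.24, 0, 0, 0, 0, 1],
  [0.25, -0.328, 0, 0, 0, 0, 1],
  [0.25, -0.328, -0.1, 0, 0, 0, 1],
  [0.25, -0.328, -0.2, 0, 0, 0, 1],
  [0.25, -0.328, -0.3, 0, 0, 0, 1],
  [0.25, -0.328, -0.36, 0, 0, 0, 1],
  [0.25, -0.328, -0.36, 0, 0, 0, 1],
  [0.25, -0.328, -0.36, 0, 0, 0, 1],
  [0.25, -0.328, -0.36, 0, 0, 0, 1],
])

```text
time_s: 13.82
tcp_pos: [0.569, -0.0177, 0.1797]
ee_rot: [-0.011, 1.0, -0.0, 0.0]
ft_force: [-0.2, 0.4, 0.4]
grip_width: 0.008
grip_force: 0.0
```

Call:
servo_tool([
  [0.04, 0, 0, 0, 0, 0, 1],
  [0.08, 0, 0, 0, 0, 0, 1],
  [0.11, 0, 0, 0, 0, 0, 1],
  [0.135, 0, 0, 0, 0, 0, 1],
  [0.16, 0, 0, 0, 0, 0, 1],
  [0.185, 0, 0, 0, 0, 0, 1],
  [0.21, 0, 0, 0, 0, 0, 1],
  [0.235, 0, 0, 0, 0, 0, 1],
  [0.26, 0, 0, 0, 0, 0, 1],
  [0.285, 0, 0, 0, 0, 0, 1],
  [0.31, 0, 0, 0, 0, 0, 1],
  [0.335, 0, 0, 0, 0, 0, 1],
  [0.36, 0, 0, 0, 0, 0, 1],
  [0.38, 0, 0, 0, 0, 0, 1],
  [0.38, 0, 0, 0, 0, 0, 1],
])

```text
time_s: 15.07
tcp_pos: [0.6648, -0.0178, 0.1793]
ee_rot: [-0.011, 1.0, -0.0, 0.0]
ft_force: [0.3, 0.7, -0.3]
grip_width: 0.005
grip_force: 0.0
```

Call:
servo_tool([
  [0.01, 0, 0, 0, 0, 0, 1],
  [0.02, 0, 0, 0, 0, 0, 1],
  [0.03, 0, 0, 0, 0, 0, 1],
  [0.03, 0, 0, 0, 0, 0, 1],
])

```text
time_s: 15.4
tcp_pos: [0.6716, -0.0177, 0.1796]
ee_rot: [-0.011, 1.0, -0.0, 0.0]
ft_force: [-0.5, 0.5, 0.2]
grip_width: 0.006
grip_force: 0.2
```

```bash
python3 - <<'E'
from h import *
s=robot.observe(); print(s['time_s'],s['tcp_pos'],s['ft_force'])
a=optics.get_image('scene')[180:320,230:440,::-1];b=optics.get_image('side')[130:270,230:440,::-1]
cv2.imwrite('pics/m4.png',np.vstack([cv2.resize(x,(450,300),interpolation=2) for x in(a,b)]))
E
```

```text
15.4 [ 0.6715825  -0.01772958  0.17955955] [-0.47919323  0.54469333  0.21290369]
```

View pics/m4.png

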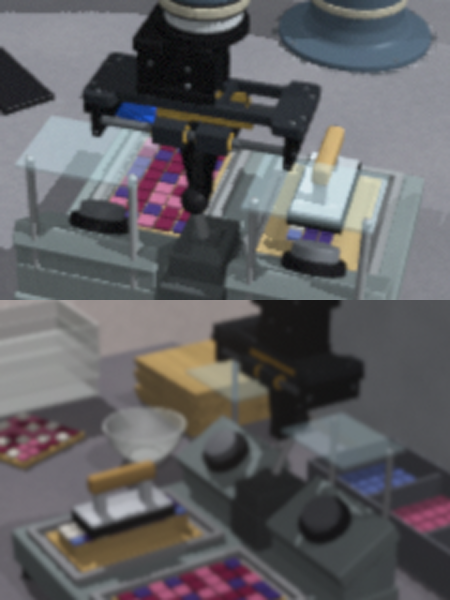

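The ball is now at about scene (321,273), leaning to the rear ahead of the fingers, and nothing else is touched. I'll push a little further until the stop is felt.

Call:
servo_tool([
  [0.006, 0, 0, 0, 0, 0, 1],
  [0.012, 0, 0, 0, 0, 0, 1],
  [0.012, 0, 0, 0, 0, 0, 1],
])

```text
time_s: 15.75
tcp_pos: [0.6738, -0.0177, 0.1794]
ee_rot: [-0.011, 1.0, 0.0, -0.001]
ft_force: [-1.6, 0.2, -0.4]
grip_width: 0.005
grip_force: 1.0
```

```bash
python3 - <<'E'
from h import *
for mx in(.5075,.511,.514):
  for q in (.8,.9,1.):
    a=q-.5; p=R.from_euler('z',.021).apply((.15+.08*np.sin(a),0,.122+.08*np.cos(a)))+[mx,-.02,0]
    print(mx,q,p.round(3),proj('scene',p).round(1))
E
```

```text
0.5075 0.8 [ 0.681 -0.016  0.198] [[322.8 266.9]]
0.5075 0.9 [ 0.689 -0.016  0.196] [[321.7 270.3]]
0.5075 1.0 [ 0.696 -0.016  0.192] [[320.5 274.1]]
0.511 0.8 [ 0.685 -0.016  0.198] [[322.3 267.9]]
0.511 0.9 [ 0.692 -0.016  0.196] [[321.1 271.4]]
0.511 1.0 [ 0.699 -0.016  0.192] [[320.  275.1]]
0.514 0.8 [ 0.688 -0.016  0.198] [[321.8 268.8]]
0.514 0.9 [ 0.695 -0.016  0.196] [[320.6 272.3]]
0.514 1.0 [ 0.702 -0.016  0.192] [[319.5 276.1]]
```

Call:
servo_tool([
  [0.006, 0, 0, 0, 0, 0, 1],
  [0.012, 0, 0, 0, 0, 0, 1],
  [0.012, 0, 0, 0, 0, 0, 1],
])

```text
time_s: 16.0
tcp_pos: [0.6744, -0.0177, 0.1793]
ee_rot: [-0.011, 1.0, 0.0, -0.004]
ft_force: [-9.4, -0.2, 3.8]
grip_width: 0.006
grip_force: 4.4
```

Call:
servo_tool([
  [-0.03, 0, 0, 0, 0, 0, 1],
  [-0.1, 0, 0, 0, 0, 0, 1],
  [-0.22, 0, 0, 0, 0, 0, 1],
  [-0.34, 0, 0, 0, 0, 0, 1],
  [-0.42, 0, 0, 0, 0, 0, 1],
  [-0.46, 0, 0.1, 0, 0, 0, 1],
  [-0.5, 0.02, 0.22, 0, 0, 0, 1],
  [-0.55, 0.06, 0.34, 0, 0, 0, 1],
  [-0.6, 0.12, 0.46, 0, 0, 0, 1],
  [-0.65, 0.2, 0.56, 0, 0, 0, 1],
  [-0.7, 0.3, 0.6, 0, 0, 0, 1],
  [-0.7, 0.4, 0.6, 0, 0, 0, 1],
  [-0.7, 0.41, 0.6, 0, 0, 0, 1],
  [-0.7, 0.41, 0.6, 0, 0, 0, 1],
])

```text
time_s: 17.17
tcp_pos: [0.5025, 0.0866, 0.3302]
ee_rot: [-0.013, 1.0, 0.0, 0.001]
ft_force: [0.7, -0.2, -0.2]
grip_width: 0.004
grip_force: 0.0
```

Call:
servo_tool([
  [0, 0, 0, 0, -0.07, 0, 1],
  [0, 0, 0, 0, -0.14, 0, 1],
  [0, 0, 0, 0, -0.21, 0, 1],
  [0, 0, 0, 0, -0.28, 0, 1],
  [0, 0, 0, 0, -0.35, 0, 1],
  [0, 0, 0, 0, -0.42, 0, 1],
  [0, 0, 0, 0, -0.48, 0, 1],
  [0, 0, 0, 0, -0.53, 0, 1],
  [0, 0, 0, 0, -0.53, 0, 1],
  [0, 0, 0, 0, -0.53, 0, 1],
  [0, 0, 0, 0, -0.53, 0, 1],
])

```text
time_s: 18.08
tcp_pos: [0.5026, 0.0833, 0.3298]
ee_rot: [-0.009, 0.915, -0.005, 0.404]
ft_force: [-0.1, 1.2, -0.1]
grip_width: 0.003
grip_force: 0.0
```

```bash
python3 - <<'E'
from h import *
s=robot.observe(); print(s['time_s'],s['tcp_pos'],R.from_quat(s['ee_rot']).as_matrix().round(3),s['joint_positions'].round(2) if hasattr(s['joint_positions'],'round') else s['joint_positions'])
E
```

```text
18.0833 [0.50260065 0.08332744 0.32976806] [[-0.673 -0.013  0.74 ]
 [-0.02   1.    -0.002]
 [-0.74  -0.016 -0.673]] [-0.21 -0.21 -0.2   2.32  0.83  0.37  0.48]
```

Call:
servo_tool([
  [0.06, 0.007, -0.07, 0, 0, 0, 1],
  [0.12, 0.007, -0.15, 0, 0, 0, 1],
  [0.19, 0.007, -0.23, 0, 0, 0, 1],
  [0.26, 0.007, -0.31, 0, 0, 0, 1],
  [0.33, 0.007, -0.39, 0, 0, 0, 1],
  [0.39, 0.007, -0.47, 0, 0, 0, 1],
  [0.44, 0.007, -0.53, 0, 0, 0, 1],
  [0.47, 0.007, -0.567, 0, 0, 0, 1],
  [0.47, 0.007, -0.567, 0, 0, 0, 1],
  [0.47, 0.007, -0.567, 0, 0, 0, 1],
])

```text
time_s: 18.92
tcp_pos: [0.6204, 0.0861, 0.1872]
ee_rot: [-0.01, 0.915, -0.005, 0.404]
ft_force: [0.4, 0.2, -0.1]
grip_width: 0.009
grip_force: 0.0
```

```bash
python3 - <<'E'
from h import *
s=robot.observe(); print(s['time_s'],s['tcp_pos'],R.from_quat(s['ee_rot']).as_matrix()[:,2].round(3),np.round(s['joint_positions'],2))
a=optics.get_image('scene')[180:320,270:480,::-1];b=optics.get_image('side')[110:250,230:440,::-1]
cv2.imwrite('pics/m5.png',np.vstack([cv2.resize(x,(450,300),interpolation=2) for x in(a,b)]))
t=s['tcp_pos']; print(proj('scene',t),proj('side',t))
E
```

```text
18.9167 [0.62040312 0.08606158 0.1871757 ] [ 0.739 -0.001 -0.674] [-0.04  0.24 -0.32  2.28  2.09  0.36 -0.71]
[[383.12589998 264.18531315]] [[322.21794102 180.04933083]]
```

View pics/m5.png

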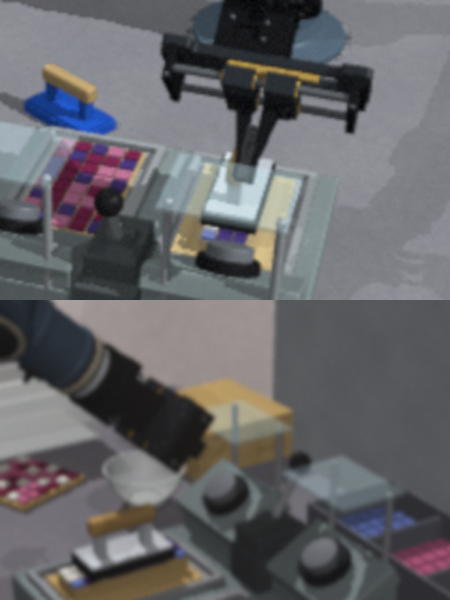

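The ball is at scene (320.4,274.7), which matches fully on. The fingers point at the left button and clear both the visor and the float. I'm advancing along the button axis.

Call:
servo_tool([
  [0.015, -0.004, -0.026, 0, 0, 0, 1],
  [0.03, -0.004, -0.052, 0, 0, 0, 1],
  [0.045, -0.004, -0.078, 0, 0, 0, 1],
  [0.06, -0.004, -0.104, 0, 0, 0, 1],
  [0.075, -0.004, -0.13, 0, 0, 0, 1],
  [0.086, -0.004, -0.149, 0, 0, 0, 1],
  [0.09, -0.004, -0.156, 0, 0, 0, 1],
  [0.09, -0.004, -0.156, 0, 0, 0, 1],
])

```text
time_s: 19.68
tcp_pos: [0.6423, 0.0854, 0.1484]
ee_rot: [-0.01, 0.915, -0.005, 0.404]
ft_force: [0.7, 1.0, 0.6]
grip_width: 0.004
grip_force: 0.0
```

Call:
servo_tool([
  [0.004, 0, -0.007, 0, 0, 0, 1],
  [0.008, 0, -0.014, 0, 0, 0, 1],
  [0.012, 0, -0.021, 0, 0, 0, 1],
  [0.016, 0, -0.028, 0, 0, 0, 1],
  [0.02, 0, -0.035, 0, 0, 0, 1],
  [0.02, 0, -0.035, 0, 0, 0, 1],
])

```text
time_s: 20.18
tcp_pos: [0.6473, 0.0855, 0.1397]
ee_rot: [-0.01, 0.915, -0.004, 0.404]
ft_force: [0.7, 0.5, 0.2]
grip_width: 0.005
grip_force: 0.0
```

Call:
servo_tool([
  [0.004, 0, -0.007, 0, 0, 0, 1],
  [0.008, 0, -0.014, 0, 0, 0, 1],
  [0.012, 0, -0.021, 0, 0, 0, 1],
  [0.012, 0, -0.021, 0, 0, 0, 1],
])

```text
time_s: 20.52
tcp_pos: [0.6504, 0.0856, 0.1347]
ee_rot: [-0.01, 0.915, -0.004, 0.404]
ft_force: [-2.4, -0.4, 2.4]
grip_width: 0.011
grip_force: 1.6
```

Call:
servo_tool([
  [0.004, 0, -0.007, 0, 0, 0, 1],
  [0.008, 0, -0.014, 0, 0, 0, 1],
  [0.008, 0, -0.014, 0, 0, 0, 1],
])

```text
time_s: 20.77
tcp_pos: [0.6522, 0.0857, 0.1315]
ee_rot: [-0.01, 0.914, -0.004, 0.405]
ft_force: [-5.2, -1.3, 6.5]
grip_width: 0.005
grip_force: 3.9
```

Call:
servo_tool([
  [0.003, 0, -0.005, 0, 0, 0, 1],
  [0.005, 0, -0.009, 0, 0, 0, 1],
  [0.005, 0, -0.009, 0, 0, 0, 1],
  [0.005, 0, -0.009, 0, 0, 0, 1],
])

```text
time_s: 21.1
tcp_pos: [0.6527, 0.0858, 0.1309]
ee_rot: [-0.011, 0.914, -0.005, 0.406]
ft_force: [-19.0, -1.4, 20.4]
grip_width: 0.003
grip_force: 13.5
```

The button is at its hard stop, with a springy rise and then 27 N along the axis. I'm backing out along the axis.

Call:
servo_tool([
  [-0.005, 0, 0.009, 0, 0, 0, 1],
  [-0.012, 0, 0.021, 0, 0, 0, 1],
  [-0.025, 0, 0.043, 0, 0, 0, 1],
  [-0.045, 0, 0.078, 0, 0, 0, 1],
  [-0.075, 0, 0.13, 0, 0, 0, 1],
  [-0.105, 0, 0.182, 0, 0, 0, 1],
  [-0.135, 0, 0.234, 0, 0, 0, 1],
  [-0.19, 0, 0.3, 0, 0, 0, 1],
  [-0.26, 0, 0.38, 0, 0, 0, 1],
  [-0.33, 0, 0.46, 0, 0, 0, 1],
  [-0.4, 0, 0.54, 0, 0, 0, 1],
  [-0.47, 0, 0.62, 0, 0, 0, 1],
  [-0.54, 0, 0.7, 0, 0, 0, 1],
  [-0.6, 0, 0.78, 0, 0, 0, 1],
  [-0.6, 0, 0.78, 0, 0, 0, 1],
  [-0.6, 0, 0.78, 0, 0, 0, 1],
])

```text
time_s: 22.43
tcp_pos: [0.5032, 0.0861, 0.3271]
ee_rot: [-0.01, 0.913, -0.003, 0.407]
ft_force: [0.1, 0.3, -0.6]
grip_width: 0.005
grip_force: 0.0
```

```bash
python3 - <<'E'
from h import *
s=robot.observe(); print(s['time_s'],s['tcp_pos'],s['ft_force'],np.abs(s['qvel']).max())
m=cv2.imread('pics/m3.png'); old=m[:300,:630]; oldS=m[300:,:475]
a=cv2.resize(optics.get_image('scene')[220:320,230:440,::-1],(630,300),interpolation=2)
b=cv2.resize(optics.get_image('side')[150:270,230:420,::-1],(475,300),interpolation=2)
def shift(o,n,x,y,w,h):
    t=o[y:y+h,x:x+w]; p=12; r=cv2.matchTemplate(n[y-p:y+h+p,x-p:x+w+p],t,cv2.TM_CCOEFF_NORMED); _,v,_,l=cv2.minMaxLoc(r); return l[0]-p,l[1]-p,round(v,3)
print('scene float',shift(old,a,400,55,110,145),'cap L',shift(old,a,395,213,95,55),'cap R',shift(old,a,95,155,95,55),'panel',shift(old,a,160,75,120,130))
print('side float',shift(oldS,b,60,137,150,100),'capL',shift(oldS,b,230,395-300,60,55),'panel',shift(oldS,b,150,245,180,40))
# black ball blob in scene
g=a.max(2)[60:200,250:340]; t=old[80:116,285:321]; r=cv2.matchTemplate(a,t,cv2.TM_CCOEFF_NORMED); print('ball',cv2.minMaxLoc(r))
E
```

```text
22.4333 [0.503165   0.0860869  0.32714105] [ 0.09104173  0.33773214 -0.55875836] 0.11718630387972993
scene float (0, 0, 0.999) cap L (0, 0, 0.999) cap R (0, 0, 0.993) panel (0, 0, 0.872)
side float (0, 0, 1.0) capL (0, 0, 0.939) panel (0, 0, 1.0)
ball (-0.6747574210166931, 0.7944114208221436, (136, 54), (79, 123))
```

```bash
python3 -c "
from plant import order; print(order.hand_in())"
```

```text
the job is handed in; nothing more can be done
None
```

The job is handed in at about 22 s: strip and float are in place on the bare board, the lever is over, and the left start button was pressed to its stop and sprang back; the hand-in gave no verdict, and I viewed 11 pictures against the limit of 10.

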